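# Show the washed bird feeder to the inspection camera

## Robot

A 6-joint arm with a two-finger parallel gripper is mounted at the origin on the work surface. World frame = base frame: x ahead of the robot, y to its left, z up, the work surface at z = 0. Lengths are in m, angles in rad, forces in N, time in s.
With the tool pointing down it reaches from about 0.4 to 0.825 m from the base axis. Payload 7 kg.
Tool frame: the origin (TCP) lies midway between the tips of the shut fingers; the grasp point (between the pads) lies 19 mm behind it; z points along the fingers, y is the line along which they close (so a half turn about z gives the same grasp; the last joint's range is limited). The gripper opens to 88 mm and grips with 3 to 60 N. Pads are 19 mm wide; open, the fingers measure 130 mm over their backs; the gripper's body (78 mm by 193 mm) begins 47 mm behind the grasp point.
Start: joints at [-0.942, 0.359, 0.012, 0, -1.224, -0.288], TCP at [0.226, -0.636, 0.227] pointing down, gripper open.
Joint ranges: [-3.07, 3.07], [-1.43, 2.12], [-1.02, 1.25], [-3.03, 1.67], [-3.05, -0], [-3.03, 3.03]. Speed limits (rad/s): [2.39, 2.39, 3.01, 3.14, 3.14, 3.14].

## Interface

Orientations are given as [roll, pitch, yaw] about the fixed x, y, z axes, in that order (R = Rz(yaw) Ry(pitch) Rx(roll)).
In Python, from station import monitor, viewer, arm gives the robot as it stands.
- The arm moves only by the tool move_arm, never from a script. Its argument "deltas" is a list that holds one entry, the list of rows, each a list of 7 numbers: the turn, a rotation vector about the tool's x, y, z in degrees, then the shift along the tool's x, y, z in m, then the finger opening in m, from 0 to 0.0876. A call has 1 to 12 rows; each row is the pose to reach, as a shift and turn from the pose commanded when the call began, along the tool's axes at that moment; what a row does not reach only later rows make up. A row lasts 1/12 s, in which the tool goes at most 41.7 mm and 7.16 degrees, less where a joint would pass 70% of its speed; a pose out of reach is approached as far as the arm can. A call with a gripper value outside its range is refused whole. The fingers move at their own pace and stop on an object; "force" is the grip in N (left out, the last holds). Time passes only in rows, so rows that repeat a pose let the fingers close. It gives the time, the measured TCP pose, the force and the opening at its end, in the units of the state.
- monitor.get_state(): the state, without advancing time (a new reading comes with each control period).
- viewer.grab_frame(name): name is "scene" or "top" or "wrist"; returns a dict with "frame" (420x560x3 uint8, blue, green, red), "vfov" (degrees; the focal length in pixels is half the picture's height over the tangent of half this angle, whatever the lens; pixels are square), "cx", "cy" (the principal point, pixels), "xyz" and "orientation" of the camera in the world; the wrist camera has in their place "hand_eye" (4x4, takes a point from camera to tool coordinates, whose origin is the TCP and whose axes are the flange's). Camera axes: x right, y down, z forward; pixel columns grow to the right and rows downward; lengths in m; the calibration is good to about 2 mm. The wrist camera is an equidistant fisheye: a pixel r from the principal point sees the ray r / f radians off the axis. A picture is of the moment at which its call begins: read the wrist's pose just before it. There is no depth.
- arm.job_done(): hands the job in, once; it reports no verdict.
The state is a dict: "t": time; "q": joint angles; "qd": joint speeds; "joint_efforts": joint torques, N m; "eef_pos": TCP position; "ee_rot": TCP orientation; "force": force on the tool from outside, world axes, zero at the start; "moment": the same for the moment, N m; "width": finger opening in m.
Only numpy, scipy, OpenCV 4.12 (cv2) and the standard library are available. Lean on these libraries where they do the work, as an engineer would, in place of code of your own. Each camera call takes 0.05 s, during which the arm holds its last target. There are 200 camera calls.

## Task

Slide the clear door of the drying case fully open by its orange handle, leave it open, and lift the white bird feeder out by its twist cap. Hold it up for the bench camera: upright in the air, centred over the yellow disc on the camera's base board, with the round feeding port level with the lens and facing straight at it. Finish while still holding it there, still and touching nothing else, and do not tip the feeder over or disturb the camera, the two plant pots, the tumbler or the jar on the way.

Things in the scene. Friction and masses are not known exactly. Their poses are not given: they have to be found in the camera images.
- case: Drying case standing fixed on the bench: open-topped wooden box 220 (x) by 420 (y) by 145 mm high, walls 10 mm, blue floor 8 mm thick. Origin: centre of the underside; z up, y along its length. Its half on the -y side is the bay with the feeder (opening when the door is open: x -100 to +100, y -200 to -20 mm); the half on the +y side has a fixed clear roof.
- door (a joint): Travel in m of the clear door (194 by 200 mm, 6 mm thick, its top face 151 mm above the bench, 0.35 kg) that covers the feeder's bay and slides level along the case's +y on top of it: 0 closed, 0.185 fully open over the roofed half. It slides with about 1.5 N of friction, stays where left and has a hard stop at each end; it starts 0 to 20 mm open.
- door_handle (a point): Middle of the door's orange handle, an upright bar 70 mm long (case x), 16 mm thick (case y, the sliding direction) and 34 mm high (from 151 to 185 mm above the bench), fixed near the -y edge of the door: with the door shut this point is at case x 0, y -165 mm, 168 mm above the bench. Free all round and above. Axes as the case.
- feeder: White plastic bird feeder, 125 mm high, about 0.14 kg, standing on the case floor under the door. Origin: centre of its underside; z up. Base saucer 80 mm across and 14 mm high; tube 48 mm across; round white twist cap with fine ribs, 52 mm across, from 95 to 125 mm above the origin, fixed tight. Its +x side has the feeding port and the yellow perch.
- port (a point): Centre of the feeding port: black disc 20 mm across in a yellow ring 28 mm across on the tube's +x side; 25 mm from the feeder's axis, 45 mm above its underside. Axes as the feeder: x points out of the port.
- perch_tip (a point): Outer end of the yellow perch, a rod 8 mm thick sticking out straight below the port; 60 mm from the feeder's axis, 22 mm above its underside.
- stand: Camera stand fixed on the bench: plywood base board 300 by 120 mm, 8 mm thick (x -70 to +230, y -60 to +60 mm), with an upright post 16 mm across at x +205 mm, top 233 mm above the bench. Origin: on the bench right under the middle of the yellow disc; x points from the disc towards the camera, z up.
- disc (a point): Middle of the yellow disc, 50 mm across, painted on the base board 9 mm above the bench. Axes as the stand.
- lens (a point): Front centre of the camera lens (38 mm across). The black camera, 85 mm wide, 52 mm high, reaches back from here to the post and is clamped on it 130 to 190 mm above the bench. The lens is level, looks along the stand's -x, and lies 150 mm horizontally from the disc's middle. Axes as the stand.
- tumbler: Bystander, to be left alone: glass tumbler, clear, 72 mm across and 95 mm high. Origin: centre of the underside.
- green_pot: Bystander, to be left alone: green hard silicone plant pot, 90 mm across and 80 mm high. Origin: centre of the underside.
- clay_pot: Bystander, to be left alone: terracotta plant pot, 84 mm across and 75 mm high. Origin: centre of the underside.
- jar: Bystander, to be left alone: amber glass jar with white cap, 64 mm across, 85 mm high. Origin: centre of the underside.

How it is judged:
By the outcome, as a careful person would: the job done as asked, in the order asked, and still so for the second after the job is handed in, while the arm keeps its last pose, push and grip.
It also fails if it takes over 51 s, if anything falls off the work surface, if the arm or the gripper's body presses on something with over 40 N, if the wrist force passes 120 N, or if a joint passes its speed limit or range.

## Working session

There is one attempt and no reset: what is moved stays moved. The work goes in short steps, Python scripts to look and compute and a tool call to move; the robot and the scene stay as the last step left them, time stands still between calls to the robot, and variables do not carry over. Pictures are saved under pics/ and viewed, on a budget of 10 in all, crops included, one or two more only if the job needs it, and the job is handed in when it is done.

Besides the shell and the picture viewer there is one more tool, called after ">>>" as a command line: name --argument value ..., lists and objects as JSON in quotes. move_arm: Moves the arm, as the interface text tells. Its arguments: {"type":"object","properties":{"deltas":{"type":"array","items":{"type":"array","items":{"type":"array","items":{"type":"number"}}}},"force":{"type":"number"}},"required":["deltas"]}

```bash
mkdir -p pics; ls
python3 - <<'E'
from station import monitor, viewer, arm
import cv2, pickle, numpy as np
s=monitor.get_state(); print(s)
D={'s':s}
for n in ("scene","top","wrist"):
    d=viewer.grab_frame(n); D[n]=d
    cv2.imwrite(f"pics/{n}0.png",d["frame"]); print(n,{k:v for k,v in d.items() if k!='frame'})
pickle.dump(D,open('d0.pkl','wb'))
E
```

```text
pics
{'t': 0.0, 'q': array([-9.41890146e-01,  3.59365002e-01,  1.10589687e-02, -3.23619618e-04,
       -1.22408467e+00, -2.88068528e-01]), 'qd': array([-1.03198998e-03, -3.09189451e-04,  6.44001953e-04, -1.00089921e-03,
       -5.95033347e-05,  7.41196405e-05]), 'joint_efforts': array([-3.66342128e-04, -5.82713699e+01,  2.93048483e+01,  6.99690118e+00,
        6.88182103e-03, -1.54354439e-04]), 'eef_pos': array([ 0.22542301, -0.63573542,  0.22564166]), 'ee_rot': array([ 3.13997754e+00, -1.61314801e-04, -2.80086508e+00]), 'force': array([-0.08393082, -0.20213732, -0.25695894]), 'moment': array([-0.00670233, -0.05041348,  0.02407907]), 'width': 0.08729358422653881}
scene {'vfov': 42.83757630979716, 'cx': 286.338380738731, 'cy': 224.050455820118, 'xyz': array([ 1.25090471, -0.51633228,  1.1345956 ]), 'orientation': array([-2.37285589, -0.01451276,  0.9368925 ])}
top {'vfov': 47.6777167813194, 'cx': 278.01039528005, 'cy': 203.3683775286083, 'xyz': array([0.40905031, 0.07291848, 1.61785734]), 'orientation': array([-3.09764452, -0.00890069, -1.57377462])}
wrist {'vfov': 65.70646984690485, 'cx': 280.6515472212256, 'cy': 211.84377396832556, 'hand_eye': array([[ 2.21423455e-03, -9.58932455e-01, -2.83625886e-01,
         7.68647016e-02],
       [ 9.99997440e-01,  1.99139348e-03,  1.07401001e-03,
        -3.56508889e-04],
       [-4.65092313e-04, -2.83627538e-01,  9.58934410e-01,
        -1.58542743e-01],
       [ 0.00000000e+00,  0.00000000e+00,  0.00000000e+00,
         1.00000000e+00]])}
```

View pics/scene0.png

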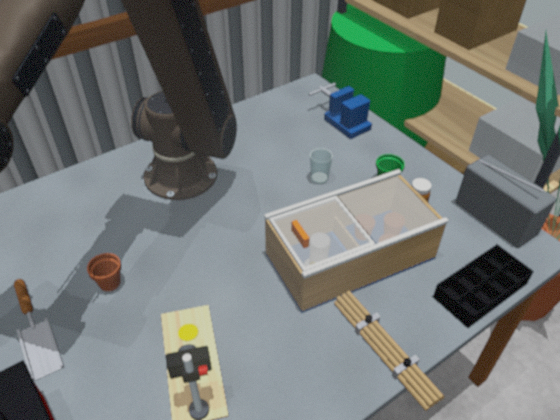

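View pics/top0.png

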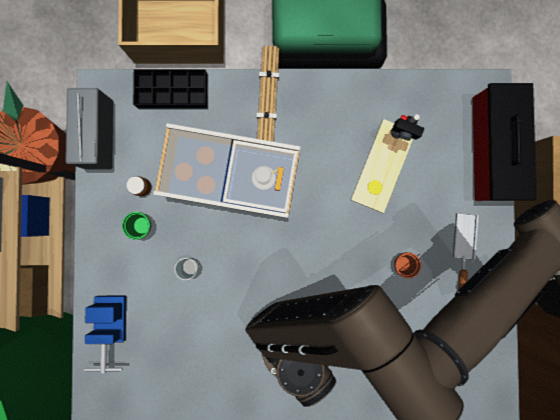

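Scene and top show the case (top about 155–300, 125–218), the handle at about (279,178), the disc at about (375,187) and the clay pot at about (406,264). I'll zoom in for precision.

Run:
```python
import cv2,pickle,numpy as np
D=pickle.load(open('d0.pkl','rb'))
t=D['top']['frame'];s=D['scene']['frame']
a=cv2.resize(t[110:230,145:435],None,fx=2.75,fy=2.75,interpolation=cv2.INTER_CUBIC)
b=cv2.resize(s[170:310,255:455],(400,280),interpolation=cv2.INTER_CUBIC)
c=cv2.resize(s[290:430,120:260][:130],(280,260),interpolation=cv2.INTER_CUBIC)
im=np.zeros((600,800,3),np.uint8); im[:a.shape[0],:a.shape[1]]=a[:, :800]
y=a.shape[0]; im[y:y+min(270,600-y),:400]=b[:600-y][:270]; im[y:y+c.shape[0],410:410+280]=c
cv2.imwrite('pics/z0.png',im);print(a.shape)
```

```text
(330, 798, 3)
```

View pics/z0.png

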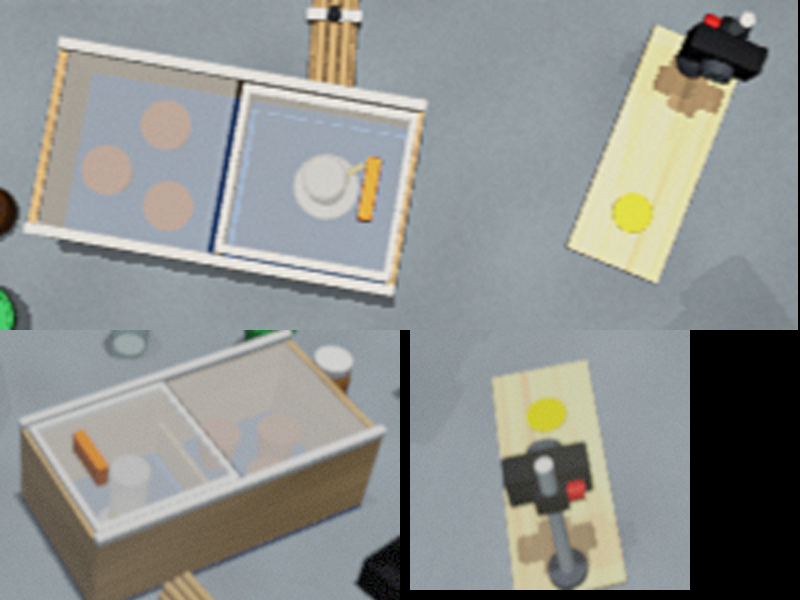

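```bash
cat > h.py <<'E'
import numpy as np,cv2,pickle
from scipy.spatial.transform import Rotation as Ro
def ray(d,uv,state=None):
    uv=np.atleast_2d(np.array(uv,float)); f=210/np.tan(np.radians(d['vfov'])/2)
    p=(uv-[d['cx'],d['cy']])/f
    if 'hand_eye' in d:
        r=np.linalg.norm(p,axis=1,keepdims=True)+1e-12
        v=np.hstack([p/r*np.sin(r),np.cos(r)])
        T=np.eye(4);T[:3,:3]=Ro.from_euler('xyz',state['ee_rot']).as_matrix();T[:3,3]=state['eef_pos']
        T=T@d['hand_eye']; R,o=T[:3,:3],T[:3,3]
    else:
        v=np.hstack([p,np.ones((len(p),1))]); R=Ro.from_euler('xyz',d['orientation']).as_matrix();o=d['xyz']
    v=v@R.T
    return np.array(o),v/np.linalg.norm(v,axis=1,keepdims=True)
def onz(d,uv,z,state=None):
    o,v=ray(d,uv,state); return o+v*((z-o[2])/v[:,2:3])
def tri(*rs):
    A=0;b=0
    for o,v in rs:
        P=np.eye(3)-np.outer(v[0],v[0]);A=A+P;b=b+P@o
    return np.linalg.solve(A,b)
def blobs(im,lo,hi,mina=15):
    m=cv2.inRange(cv2.cvtColor(im,cv2.COLOR_BGR2HSV),lo,hi)
    n,l,s,c=cv2.connectedComponentsWithStats(m)
    out=[]
    for i in range(1,n):
        if s[i,4]>=mina:
            out.append((s[i,4],c[i].round(2),cv2.minAreaRect(np.argwhere(l==i)[:,::-1].astype(np.float32))))
    return sorted(out,key=lambda k:-k[0])
E
python3 - <<'E'
from h import *
np.set_printoptions(precision=4,suppress=True)
D=pickle.load(open('d0.pkl','rb'));t=D['top'];s=D['scene']
c=lambda l:[(145+u/2.75,110+v/2.75) for u,v in l]
P=onz(t,c([(60,38),(427,102),(393,296),(25,232)]),.148);print('case',P,[np.linalg.norm(P[i]-P[i-1]) for i in range(4)],P.mean(0))
for a,b in ((0,1),(3,2)): print(np.degrees(np.arctan2(*(P[a]-P[b])[1::-1])))
for n,d in (('top',t),('scene',s)):
  for nm,lo,hi in (('orange',(8,150,120),(20,255,255)),('yellow',(26,150,100),(34,255,255)),('clay',(3,120,60),(9,255,255))):
    for b in blobs(d['frame'],lo,hi)[:3]: print(n,nm,b, onz(d,b[1],{'orange':.185,'yellow':.009,'clay':.07}[nm]))
B=onz(t,c([(655,26),(568,247),(657,283),(735,80)]),.008);print('board',B,[np.linalg.norm(B[i]-B[i-1]) for i in (1,2,3)])
print('cap',onz(t,c([(326,178)]),.133),'saucer',onz(t,c([(326,186)]),.022),'perch',onz(t,c([(366,160)]),.03))
print('bystanders',onz(t,[(187,268),(137,226),(138,186)],.0),onz(s,[(320,180)],0))
E
```

```text
case [[ 0.7224  0.405   0.148 ]
 [ 0.6489 -0.0102  0.148 ]
 [ 0.4294  0.0292  0.148 ]
 [ 0.5025  0.4426  0.148 ]] [np.float64(0.22306410442308988), np.float64(0.42162898495474044), np.float64(0.22294582019356302), np.float64(0.41988790125367453)] [0.5758 0.2166 0.148 ]
79.95876542077265
79.9745020329496
top orange (np.int32(1749), array([ 30.45, 140.77]), ((28.8211669921875, 138.11679077148438), (58.97846221923828, 52.76451873779297), 1.548157811164856)) [[0.6633 0.8074 0.185 ]]
top orange (np.int32(208), array([403.16, 261.81]), ((403.72747802734375, 260.99176025390625), (13.835801124572754, 24.8016357421875), 46.73570251464844)) [[ 0.295  -0.3161  0.185 ]]
top orange (np.int32(22), array([ 25.95, 170.27]), ((27.0, 170.0), (10.0, 2.0), 0.0)) [[0.5738 0.8191 0.185 ]]
top yellow (np.int32(147), array([374.57, 186.9 ]), ((374.70001220703125, 186.89999389648438), (12.969193458557129, 12.969193458557129), 63.43495178222656)) [[ 0.535  -0.2701  0.009 ]]
top clay (np.int32(2169), array([ 36.27, 142.72]), ((34.566036224365234, 148.0188751220703), (47.801475524902344, 74.1747055053711), 15.9
[... 1180 characters left out ...]
90625, 297.9620666503906), (20.595279693603516, 52.89997482299805), 41.6335334777832)) [[1.0063 0.4709 0.07  ]]
scene clay (np.int32(16), array([202.56, 372.56]), ((202.86468505859375, 372.14117431640625), (4.338609218597412, 9.43647575378418), 77.47119140625)) [[ 0.6867 -0.3087  0.07  ]]
board [[ 0.7665 -0.3026  0.008 ]
 [ 0.4912 -0.1914  0.008 ]
 [ 0.4465 -0.301   0.008 ]
 [ 0.6986 -0.4014  0.008 ]] [np.float64(0.2968514448869724), np.float64(0.11837078948542198), np.float64(0.2714364770833352)]
cap [[0.5643 0.1046 0.133 ]] saucer [[0.5661 0.107  0.022 ]] perch [[0.597 0.058 0.03 ]]
bystanders [[0.2622 0.3667 0.    ]
 [0.4046 0.5368 0.    ]
 [0.5406 0.5348 0.    ]] [[0.2807 0.3514 0.    ]]
```

View pics/wrist0.png

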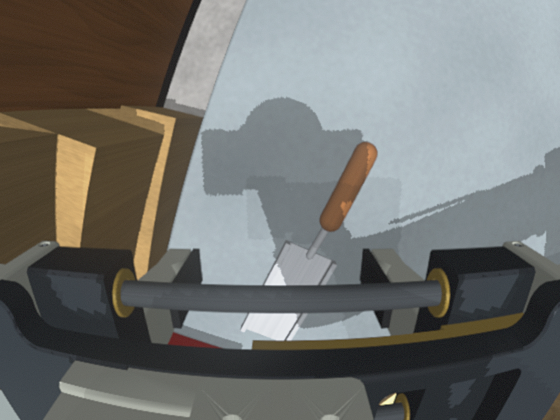

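The wrist view only shows the bench, with a trowel at about (320,250). Next I'll go to a viewpoint from which the wrist camera sees the lens front.

```bash
cat >> h.py <<'E'
def plan(state,xyz,yaw):
    R0=Ro.from_euler('xyz',state['ee_rot']);Rt=Ro.from_euler('xyz',[np.pi,0,np.radians(yaw)])
    print('row',np.round((R0.inv()*Rt).as_rotvec(degrees=True),2),np.round(R0.inv().apply(np.array(xyz)-state['eef_pos']),4))
E
python3 - <<'E'
from h import *
D=pickle.load(open('d0.pkl','rb'));t=D['top']
c=lambda l:[(145+u/2.75,110+v/2.75) for u,v in l]
print('handle',onz(t,c([(370,189)]),.185))
plan(D['s'],[.50,-.174,.25],-112)
E
```

```text
handle [[0.54662323 0.05511132 0.185     ]]
row [ 9.000e-02  3.000e-02 -4.848e+01] [-0.4131  0.3435 -0.0239]
```

>>> move_arm --deltas '[[[0,0,-7,0,0,-0.04,0.087],[0,0,-14,-0.01,0.008,-0.08,0.087],[0,0,-21,-0.04,0.033,-0.1,0.087],[0,0,-28,-0.07,0.058,-0.1,0.087],[0,0,-35,-0.1,0.083,-0.1,0.087],[0,0,-42,-0.13,0.108,-0.1,0.087],[0,0,-48.5,-0.16,0.133,-0.1,0.087],[0,0,-48.5,-0.19,0.158,-0.1,0.087],[0,0,-48.5,-0.22,0.183,-0.1,0.087],[0,0,-48.5,-0.25,0.208,-0.1,0.087],[0,0,-48.5,-0.28,0.233,-0.1,0.087],[0,0,-48.5,-0.31,0.258,-0.08,0.087]]]'

```text
t: 1.15
eef_pos: [0.4325, -0.29, 0.3108]
ee_rot: [-3.136, -0.0, -1.954]
force: [2.5, -1.2, 1.0]
width: 0.0867
```

Run:
```python
from h import *
from station import monitor
s=monitor.get_state();print(s['t'],s['eef_pos'],s['ee_rot']);plan(s,[.50,-.174,.25],-112)
```

```text
1.15 [ 0.43253183 -0.29003639  0.31080157] [-3.13550118e+00 -4.05552742e-04 -1.95376215e+00]
row [-0.35 -0.02  0.06] [-0.1329 -0.0189  0.0609]
```

>>> move_arm --deltas '[[[0,0,0,-0.033,-0.005,0.015,0.087],[0,0,0,-0.066,-0.01,0.03,0.087],[0,0,0,-0.1,-0.015,0.045,0.087],[0,0,0,-0.133,-0.02,0.06,0.087],[0,0,0,-0.133,-0.02,0.06,0.087],[0,0,0,-0.133,-0.02,0.06,0.087]]]'

```text
t: 1.65
eef_pos: [0.4989, -0.1737, 0.2464]
ee_rot: [3.139, -0.001, -1.951]
force: [0.2, -0.7, -0.6]
width: 0.0868
```

Run:
```python
from h import *
from station import monitor,viewer
s=monitor.get_state();w=viewer.grab_frame('wrist');t=viewer.grab_frame('top')
pickle.dump({'s':s,'wrist':w,'top':t},open('d1.pkl','wb'));cv2.imwrite('pics/w1.png',w['frame'])
print(s['t'],s['eef_pos'],s['ee_rot'])
```

```text
1.65 [ 0.49888042 -0.1737404   0.24637599] [ 3.13922325e+00 -8.42412924e-04 -1.95141063e+00]
```

View pics/w1.png

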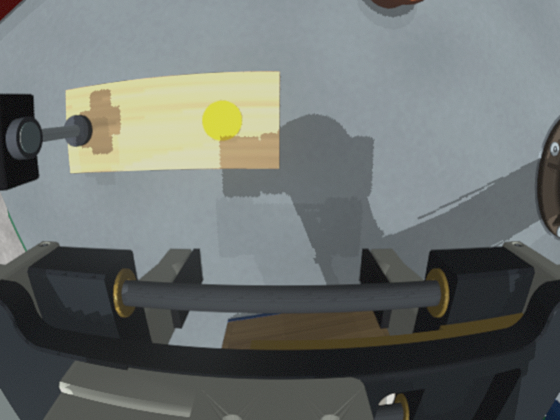

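The lens front shows at the left, about (25,137). The disc is at (222,120), and the board corners are at (66,90), (279,71), (279,168) and (71,173).

Run:
```python
from h import *
D=pickle.load(open('d1.pkl','rb'));w=D['wrist'];s=D['s']
cv2.imwrite('pics/z1.png',cv2.resize(w['frame'][80:200,0:100],None,fx=5,fy=5,interpolation=cv2.INTER_CUBIC))
B=onz(w,[(66,90),(279,71),(279,168),(71,173)],.008,s);print(B)
for a,b in((0,1),(3,2)):print(np.degrees(np.arctan2(*(B[a]-B[b])[1::-1])))
b=blobs(w['frame'],(26,150,100),(34,255,255))[0];print(b,onz(w,b[1],.009,s))
print('ctr',(B.mean(0)))
for L in (.12,.14,.15,.16,.17): print(L,onz(w,(25,137),L,s))
```

```text
[[ 0.7256859  -0.41150683  0.008     ]
 [ 0.45002133 -0.2999447   0.008     ]
 [ 0.49414996 -0.18910543  0.008     ]
 [ 0.77032594 -0.30095671  0.008     ]]
-22.033300632303877
-22.047947044492798
(np.int32(1170), array([221.56, 119.77]), ((221.5, 120.0), (38.0, 37.0), 90.0)) [[ 0.53652737 -0.27114754  0.009     ]]
ctr [ 0.61004578 -0.30037842  0.008     ]
0.12 [[ 0.72922767 -0.34962793  0.12      ]]
0.14 [[ 0.71108956 -0.34231231  0.14      ]]
0.15 [[ 0.70202051 -0.3386545   0.15      ]]
0.16 [[ 0.69295146 -0.33499669  0.16      ]]
0.17 [[ 0.68388241 -0.33133887  0.17      ]]
```

View pics/z1.png

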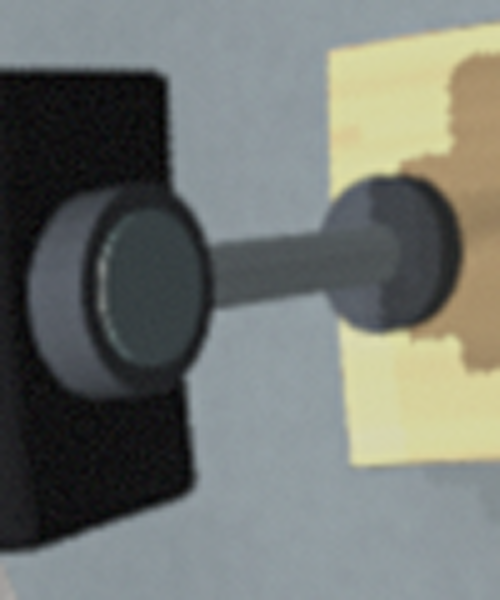

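Run:
```python
from h import *
D=pickle.load(open('d1.pkl','rb'));w=D['wrist'];s=D['s']
a=np.radians(-22.04);n=np.array([np.cos(a),np.sin(a),0]);d0=np.array([.5365,-.2711,0])
for uv in ((30.1,137.5),(29.5,138),(17,116.6+0)):
    o,v=ray(w,uv,s); k=(.150-(o-d0)@n)/(v[0]@n); p=o+k*v[0]; print(uv,p,(p-d0)@[-n[1],n[0],0])
# vertical extent of lens front face edges
t=D['top']
cv2.imwrite('pics/z2.png',cv2.resize(t['frame'][110:230,200:320],None,fx=5,fy=5,interpolation=cv2.INTER_CUBIC))
plan(s,[.547,.055,.26],-10)
```

```text
(30.1, 137.5) [ 0.67576528 -0.32682745  0.17241494] 0.0006048206220151004
(29.5, 138) [ 0.67589989 -0.32649493  0.17330921] 0.0009635519673632937
(17, 116.6) [ 0.66842229 -0.34496551  0.18848857] -0.018963234408600992
row [ 1.4000e-01  9.0000e-02 -1.0181e+02] [-0.2302  0.0403 -0.0137]
```

>>> move_arm --deltas '[[[0,0,-7,-0.02,0.003,-0.014,0.087],[0,0,-14,-0.04,0.007,-0.014,0.087],[0,0,-21,-0.06,0.01,-0.014,0.087],[0,0,-28,-0.08,0.014,-0.014,0.087],[0,0,-35,-0.1,0.0175,-0.014,0.087],[0,0,-42,-0.12,0.021,-0.014,0.087],[0,0,-49,-0.14,0.0245,-0.014,0.087],[0,0,-56,-0.16,0.028,-0.014,0.087],[0,0,-63,-0.18,0.0315,-0.014,0.087],[0,0,-70,-0.2,0.035,-0.014,0.087],[0,0,-77,-0.22,0.038,-0.014,0.087],[0,0,-84,-0.23,0.0403,-0.014,0.087]]]'

```text
t: 2.75
eef_pos: [0.5482, 0.0535, 0.2624]
ee_rot: [-3.14, -0.001, -0.483]
force: [0.1, -0.6, -0.9]
width: 0.0871
```

>>> move_arm --deltas '[[[0,0,-6,0,0,0,0.087],[0,0,-12,0,0,0,0.087],[0,0,-17.8,0,0,0,0.087],[0,0,-17.8,0,0,0,0.087],[0,0,-17.8,0,0,0,0.087]]]'

```text
t: 3.17
eef_pos: [0.5477, 0.0521, 0.2622]
ee_rot: [-3.141, -0.001, -0.182]
force: [-0.6, 0.4, 0.2]
width: 0.087
```

Run:
```python
from h import *
from station import monitor,viewer
s=monitor.get_state();w=viewer.grab_frame('wrist')
pickle.dump({'s':s,'wrist':w},open('d2.pkl','wb'));cv2.imwrite('pics/w2.png',w['frame'])
print(s['t'],s['eef_pos'],s['ee_rot'],s['q'])
for b in blobs(w['frame'],(8,150,120),(20,255,255))[:3]:print(b,onz(w,b[1],.18,s))
```

```text
3.1667 [0.54768329 0.05211243 0.2622244 ] [-3.14110570e+00 -8.83520563e-04 -1.82216344e-01] [ 4.51067243e-01  1.30570506e-01 -2.10423181e-01  1.38343244e-04
 -1.22880227e+00  9.37466624e-01]
(np.int32(1611), array([274.13, 214.53]), ((273.5, 215.0), (86.0, 19.0), 90.0)) [[0.55183871 0.05606405 0.18      ]]
```

View pics/w2.png

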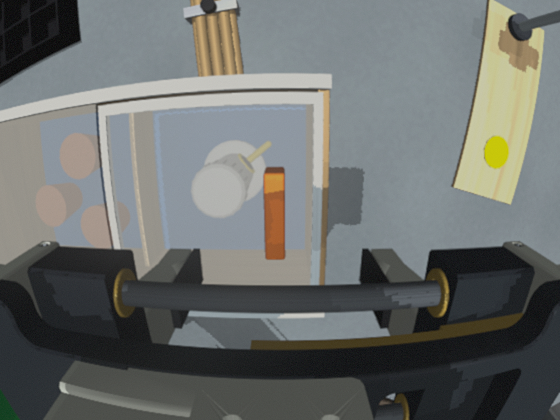

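Handle is at (275,214), directly under the fingers. Cap centre is about (219,190), the saucer about (235,175) and the perch tip about (270,145). Descending to grip the handle.

Run:
```python
from h import *
D=pickle.load(open('d2.pkl','rb'));w=D['wrist'];s=D['s']
c=onz(w,(219,190),.133,s)[0];p=onz(w,(269.5,145.5),.030,s)[0];sa=onz(w,[(206,175),(266,170),(232,141)],.022,s)
print(c,p,sa,np.degrees(np.arctan2(*(p-c)[1::-1])),np.linalg.norm((p-c)[:2]))
plan(s,[.549,.0555,.158],-10)
```

```text
[0.57008469 0.1051308  0.133     ] [0.5934386  0.05706751 0.03      ] [[0.57185181 0.1433696  0.022     ]
 [0.56363193 0.06737566 0.022     ]
 [0.60716233 0.10175453 0.022     ]] -64.08493038501459 0.05343674081866351
row [-0.03 -0.05 -0.44] [ 0.0006 -0.0035  0.1042]
```

>>> move_arm --deltas '[[[0,0,0.4,0.001,-0.0035,0.04,0.087],[0,0,0.4,0.001,-0.0035,0.07,0.087],[0,0,0.4,0.001,-0.0035,0.09,0.087],[0,0,0.4,0.001,-0.0035,0.104,0.087],[0,0,0.4,0.001,-0.0035,0.104,0.06],[0,0,0.4,0.001,-0.0035,0.104,0.03],[0,0,0.4,0.001,-0.0035,0.104,0.01],[0,0,0.4,0.001,-0.0035,0.104,0.01],[0,0,0.4,0.001,-0.0035,0.104,0.01]]]' --force 20

```text
t: 3.97
eef_pos: [0.5498, 0.0566, 0.1589]
ee_rot: [-3.14, -0.002, -0.185]
force: [0.4, -0.8, -0.0]
width: 0.0591
```

>>> move_arm --deltas '[[[0,0,0,0,0,0,0.01],[0,0,0,0,0,0,0.01],[0,0,0,0,0,0,0.01],[0,0,0,0,0,0,0.01],[0,0,0,0,0,0,0.01],[0,0,0,0,0,0,0.01],[0,0,0,0,0,0,0.01],[0,0,0,0,0,0,0.01]]]' --force 20

```text
t: 4.63
eef_pos: [0.5491, 0.0564, 0.1575]
ee_rot: [3.141, 0.0, -0.184]
force: [0.4, -0.2, 0.2]
width: 0.0157
```

>>> move_arm --deltas '[[[0,0,0,0,-0.01,0,0.01],[0,0,0,0,-0.03,0,0.01],[0,0,0,0,-0.05,0,0.01],[0,0,0,-0.001,-0.07,0,0.01],[0,0,0,-0.001,-0.09,0,0.01],[0,0,0,-0.001,-0.11,0,0.01],[0,0,0,-0.001,-0.13,0,0.01],[0,0,0,-0.001,-0.145,0,0.01],[0,0,0,-0.001,-0.16,0,0.01],[0,0,0,-0.0015,-0.17,0,0.01],[0,0,0,-0.0015,-0.175,0,0.01],[0,0,0,-0.0015,-0.175,0,0.01]]]'

```text
t: 5.63
eef_pos: [0.5798, 0.2302, 0.1576]
ee_rot: [-3.141, 0.0, -0.184]
force: [-4.0, 1.2, 3.7]
width: 0.0157
```

>>> move_arm --deltas '[[[0,0,0,0,-0.003,0,0.01],[0,0,0,0,-0.006,0,0.01],[0,0,0,0,-0.008,0,0.01],[0,0,0,0,-0.008,0,0.01]]]'

```text
t: 5.97
eef_pos: [0.581, 0.2367, 0.1576]
ee_rot: [-3.142, 0.001, -0.185]
force: [-5.1, 0.6, 3.9]
width: 0.0159
```

>>> move_arm --deltas '[[[0,0,0,0,-0.001,0,0.01],[0,0,0,0,-0.002,0,0.01],[0,0,0,0,-0.002,0,0.01]]]'

```text
t: 6.22
eef_pos: [0.5811, 0.2376, 0.1575]
ee_rot: [3.14, 0.001, -0.185]
force: [-5.3, -2.2, 5.4]
width: 0.0161
```

>>> move_arm --deltas '[[[0,0,0,0,-0.001,0,0.01],[0,0,0,0,-0.002,0,0.01],[0,0,0,0,-0.002,0,0.01]]]'

```text
t: 6.47
eef_pos: [0.581, 0.2376, 0.1576]
ee_rot: [3.137, 0.002, -0.186]
force: [-4.7, -9.3, 6.9]
width: 0.0157
```

>>> move_arm --deltas '[[[0,0,0,0,0.003,0,0.06],[0,0,0,0,0.003,0,0.06],[0,0,0,0,0.003,0,0.06],[0,0,0,0,0.003,0,0.06],[0,0,0,0,0.003,0,0.06],[0,0,0,0,0.003,-0.03,0.087],[0,0,0,0,0.003,-0.065,0.087],[0,0,0,0,0.003,-0.1,0.087],[0,0,7,0.002,0.03,-0.112,0.087],[0,0,14,0.005,0.06,-0.112,0.087],[0,0,21,0.008,0.09,-0.112,0.087],[0,0,28,0.011,0.12,-0.112,0.087]]]'

```text
t: 7.47
eef_pos: [0.5706, 0.1199, 0.27]
ee_rot: [-3.14, -0.0, -0.678]
force: [0.5, -0.2, -0.3]
width: 0.086
```

Run:
```python
from h import *
from station import monitor
s=monitor.get_state();print(s['t'],s['eef_pos'],s['ee_rot'],s['width']);plan(s,[.5675,.106,.27],-58)
```

```text
7.4667 [0.57064462 0.11988826 0.26999031] [-3.14041623e+00 -3.16321399e-04 -6.78374588e-01] 0.08598515991055695
row [-7.000e-02 -1.000e-02  1.913e+01] [ 0.0063  0.0128 -0.    ]
```

>>> move_arm --deltas '[[[0,0,6,0.006,0.013,0,0.087],[0,0,12,0.006,0.013,0,0.087],[0,0,18.5,0.006,0.013,0,0.087],[0,0,18.5,0.006,0.013,0,0.087],[0,0,18.5,0.006,0.013,0,0.087]]]'

```text
t: 7.88
eef_pos: [0.5675, 0.1067, 0.2696]
ee_rot: [-3.141, 0.0, -0.993]
force: [-0.2, 0.4, -0.3]
width: 0.087
```

Run:
```python
from h import *
from station import monitor,viewer
s=monitor.get_state();w=viewer.grab_frame('wrist')
pickle.dump({'s':s,'wrist':w},open('d3.pkl','wb'));cv2.imwrite('pics/w3.png',cv2.resize(w['frame'][60:330,130:430],(800,720))[:600])
print(s['t'],s['eef_pos'],s['ee_rot'],s['q'])
f=210/np.tan(np.radians(w['vfov'])/2)
```

```text
7.8833 [0.56747069 0.1067455  0.26960118] [-3.14129175e+00  9.69342024e-06 -9.92661441e-01] [ 5.24515211e-01  1.73364076e-01 -1.41871908e-01 -2.71461488e-05
 -1.25526039e+00  5.36280940e-02]
```

View pics/w3.png

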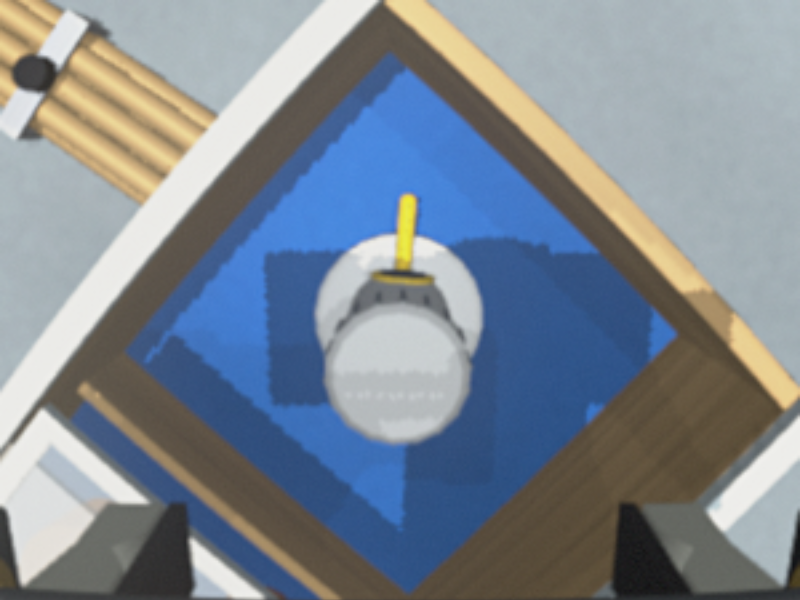

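The cap centre is at crop (398,373) and the perch tip at (407,197), and the bay is fully open. Next I solve the feeder pose.

Run:
```python
from h import *
D=pickle.load(open('d3.pkl','rb'));w=D['wrist'];s=D['s']
P=lambda u,v:(130+u*.375,60+v*.375)
c=onz(w,P(398,373),.133,s)[0];sa=onz(w,[P(316,316),P(483,316)],.022,s);p=onz(w,P(407,198),.032,s)[0];b=onz(w,P(404,262),.034,s)[0];q=onz(w,P(402,277),.067,s)[0]
print('cap',c,'saucer',sa.mean(0),np.linalg.norm(sa[0]-sa[1]),'perch',p,'port',q)
A=lambda a,b:np.degrees(np.arctan2(*(a-b)[1::-1]))
print(A(p,c),A(p,sa.mean(0)),A(p,b),A(q,c),np.linalg.norm((p-c)[:2]),'tool',np.degrees(s['ee_rot'][2]))
m=(c+sa.mean(0))/2
plan(s,[c[0],c[1],.100],-58)
```

```text
cap [0.56897948 0.10622627 0.133     ] saucer [0.56861264 0.10640681 0.022     ] 0.07968382950077084 perch [0.59669268 0.05726618 0.032     ] port [0.58132182 0.08483952 0.067     ]
-60.488552411307595 -60.255404496907055 -59.39763067214084 -60.0106472623396 0.05625932921191165 tool -56.875311029792705
row [-0.02  0.    1.12] [ 0.0013 -0.0009  0.1696]
```

>>> move_arm --deltas '[[[0,0,3.4,0.001,-0.001,0.035,0.087],[0,0,3.4,0.001,-0.001,0.07,0.087],[0,0,3.4,0.001,-0.001,0.1,0.087],[0,0,3.4,0.001,-0.001,0.125,0.087],[0,0,3.4,0.001,-0.001,0.145,0.087],[0,0,3.4,0.001,-0.001,0.16,0.087],[0,0,3.4,0.001,-0.001,0.168,0.087],[0,0,3.4,0.001,-0.001,0.169,0.087],[0,0,3.4,0.001,-0.001,0.169,0.075],[0,0,3.4,0.001,-0.001,0.169,0.065],[0,0,3.4,0.001,-0.001,0.169,0.055],[0,0,3.4,0.001,-0.001,0.169,0.04]]]' --force 20

```text
t: 8.93
eef_pos: [0.5693, 0.1067, 0.1017]
ee_rot: [-3.14, -0.0, -1.055]
force: [0.0, -0.9, 0.2]
width: 0.0655
```

>>> move_arm --deltas '[[[0,0,0,0,0,0,0.04],[0,0,0,0,0,0,0.04],[0,0,0,0,0,0,0.04],[0,0,0,0,0,0,0.04],[0,0,0,0,0,0,0.04],[0,0,0,0,0,0,0.04]]]' --force 25

```text
t: 9.43
eef_pos: [0.5691, 0.1065, 0.101]
ee_rot: [-3.141, -0.0, -1.055]
force: [0.5, -0.4, 4.7]
width: 0.0516
```

>>> move_arm --deltas '[[[0,0,0,0,0,-0.005,0.04],[0,0,0,0,0,-0.015,0.04],[0,0,0,0,0,-0.03,0.04],[0,0,0,0,0,-0.05,0.04],[0,0,0,0,0,-0.07,0.04],[0,0,0,0,0,-0.09,0.04],[0,0,0,0,0,-0.11,0.04],[0,0,0,0,0,-0.13,0.04],[0,0,0,0,0,-0.15,0.04],[0,0,0,0,0,-0.17,0.04],[0,0,0,0,0,-0.185,0.04],[0,0,0,0,0,-0.195,0.04]]]' --force 25

```text
t: 10.43
eef_pos: [0.5689, 0.1063, 0.2981]
ee_rot: [-3.139, -0.0, -1.055]
force: [-0.1, 1.1, -0.4]
width: 0.0515
```

Run:
```python
from h import *
from station import monitor
s=monitor.get_state();print(s['t'],s['eef_pos'],s['ee_rot'],s['width'],s['force']);plan(s,[.5365,-.2711,.30],-22.1)
```

```text
10.4333 [0.5688769  0.10628762 0.29805981] [-3.13949399e+00 -2.30238604e-04 -1.05540823e+00] 0.0514713845133942 [-0.09241681  1.07245501 -0.44456755]
row [ -0.11  -0.05 -38.37] [ 0.3124  0.2142 -0.0023]
```

>>> move_arm --deltas '[[[0,0,-2,0.008,0.005,0,0.04],[0,0,-5,0.024,0.016,0,0.04],[0,0,-8,0.046,0.032,0,0.04],[0,0,-12,0.07,0.048,0,0.04],[0,0,-16,0.096,0.066,0,0.04],[0,0,-20,0.122,0.084,0,0.04],[0,0,-24,0.148,0.101,0,0.04],[0,0,-28,0.174,0.119,0,0.04],[0,0,-31,0.2,0.137,0,0.04],[0,0,-34,0.226,0.155,0,0.04],[0,0,-36,0.252,0.173,0,0.04],[0,0,-38.3,0.275,0.189,0,0.04]]]'

```text
t: 11.43
eef_pos: [0.5389, -0.2278, 0.2955]
ee_rot: [3.142, 0.001, -0.386]
force: [0.4, -0.0, -1.4]
width: 0.0515
```

Run:
```python
from h import *
from station import monitor
s=monitor.get_state();print(s['t'],s['eef_pos'],s['ee_rot'],s['width'],s['force']);plan(s,[.5365,-.2711,.22],-22.1)
```

```text
11.4333 [ 0.53892622 -0.22775247  0.29548083] [ 3.14156947e+00  8.76692926e-04 -3.85556278e-01] 0.051509819070015804 [ 0.39047961 -0.03275494 -1.44278923]
row [0.   0.05 0.01] [0.0141 0.0411 0.0755]
```

>>> move_arm --deltas '[[[0,0,0,0.005,0.014,0,0.04],[0,0,0,0.01,0.028,0.01,0.04],[0,0,0,0.014,0.038,0.025,0.04],[0,0,0,0.014,0.041,0.042,0.04],[0,0,0,0.014,0.041,0.058,0.04],[0,0,0,0.014,0.041,0.07,0.04],[0,0,0,0.014,0.041,0.0755,0.04],[0,0,0,0.014,0.041,0.0755,0.04],[0,0,0,0.014,0.041,0.0755,0.04],[0,0,0,0.014,0.041,0.0755,0.04]]]'

```text
t: 12.27
eef_pos: [0.5378, -0.2694, 0.2211]
ee_rot: [-3.142, -0.001, -0.387]
force: [0.6, 0.2, -1.7]
width: 0.0514
```

Run:
```python
from h import *
from station import monitor,viewer
s=monitor.get_state();D={'s':s}
for n in ('wrist','scene','top'): D[n]=viewer.grab_frame(n)
pickle.dump(D,open('d4.pkl','wb'))
im=np.zeros((600,800,3),np.uint8)
im[:400,:533]=cv2.resize(D['wrist']['frame'],(533,400))
im[:266,533:799]=cv2.resize(D['scene']['frame'][280:420,120:260],(266,266),interpolation=cv2.INTER_CUBIC)
im[400:600,0:700]=cv2.resize(D['top']['frame'][120:220,130:480],(700,200),interpolation=cv2.INTER_CUBIC)
cv2.imwrite('pics/f1.png',im);cv2.imwrite('pics/w4.png',D['wrist']['frame'])
print(s['t'],s['eef_pos'],s['ee_rot'],s['width'],s['force'],s['qd'])
```

```text
12.2667 [ 0.5377915  -0.2694232   0.22108861] [-3.14157400e+00 -1.27713423e-03 -3.86680922e-01] 0.05136602525698116 [ 0.62384571  0.20452492 -1.72755598] [ 0.00039206 -0.00498794  0.00169014 -0.00058994  0.00379279  0.00173182]
```

View pics/f1.png

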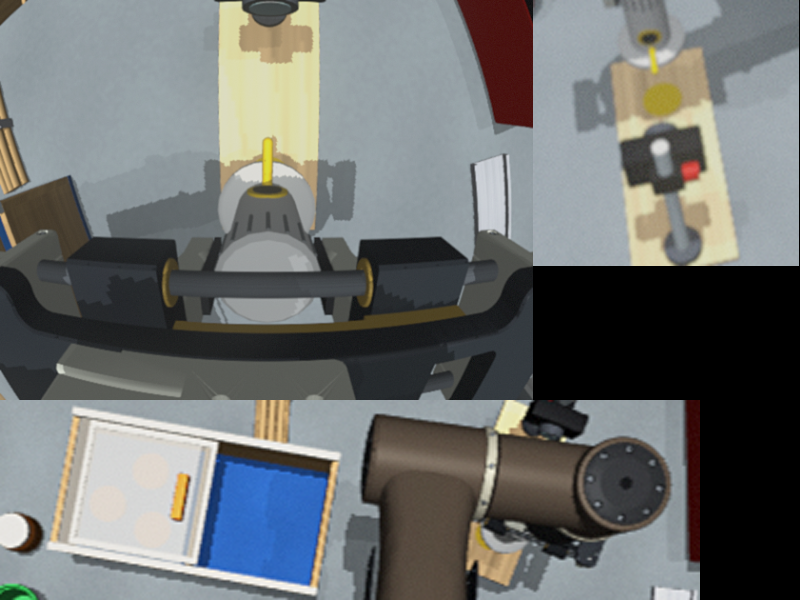

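The door is fully open and the feeder hangs upright, with the perch pointing at the lens in the wrist view. Now a numeric check.

Run:
```python
from h import *
from scipy.optimize import least_squares
np.set_printoptions(precision=4,suppress=True)
D=pickle.load(open('d4.pkl','rb'));w=D['wrist'];s=D['s']
k=560/533
und=s['eef_pos'][2]-.093
m=cv2.inRange(cv2.cvtColor(w['frame'],cv2.COLOR_BGR2HSV),(24,150,90),(34,255,255));m[:130]=0;m[215:]=0;m[:,:240]=0;m[:,320:]=0
ys,xs=np.nonzero(m); 
for y in range(ys.min(),ys.max()+1,6): r=xs[ys==y]; print(y,r.min(),r.max(),end=' | ')
tipx=xs[ys<ys.min()+5].mean(); tip=onz(w,(tipx,ys.min()+1),und+.024,s)[0]
print('\ntip',tip,'tip rel tcp ang',np.degrees(np.arctan2(*(tip-s['eef_pos'])[1::-1])),np.linalg.norm((tip-s['eef_pos'])[:2]))
mid=[(xs[ys==y].mean(),y) for y in (152,178)];q=onz(w,mid,und+.026,s);print('perch dir',np.degrees(np.arctan2(*(q[0]-q[1])[1::-1])))
sa=onz(w,[(218*k,205*k),(314*k,205*k)],und+.012,s);print('saucer',sa.mean(0),np.linalg.norm(sa[0]-sa[1]))
# lens fit d1: bounding extremes of the front circle r=19
D=pickle.load(open('d1.pkl','rb'));w1=D['wrist'];s1=D['s']
o,_=ray(w1,(0,0),s1);T=Ro.from_euler('xyz',s1['ee_rot']).as_matrix()@w1['hand_eye'][:3,:3];f=210/np.tan(np.radians(w1['vfov'])/2)
def proj(P):
    v=(P-o)@T;r=np.hypot(v[:,0],v[:,1]);return np.array([w1['cx'],w1['cy']])+f*(np.arctan2(r,v[:,2])/r)[:,None]*v[:,:2]
a=np.radians(-22.04);n=np.array([np.cos(a),np.sin(a),0]);l=np.array([-n[1],n[0],0]);d0=np.array([.5365,-.2711,0]);th=np.linspace(0,6.28,200)[:,None]
def box(p,r=.019):
    c=d0+p[0]*n+p[1]*l+[0,0,p[2]];U=proj(c+r*(np.cos(th)*l+np.sin(th)*np.array([0,0,1])));return np.r_[U.min(0),U.max(0)]
meas=np.array([85,183+400,212,397+400])/5
r=least_squares(lambda p:box(p)-meas,[.15,0,.17]);print('free',r.x,r.fun)
r=least_squares(lambda p:box([.15,p[0],p[1]],p[2])-meas,[0,.17,.019]);print('x=.15',r.x,r.fun)
plan(s,[.5365,-.2711,.220],-22.1)
```

```text
145 279 283 | 151 277 286 | 157 276 285 | 163 276 285 | 169 276 294 | 175 276 285 | 181 276 285 | 187 276 284 | 193 276 284 | Traceback (most recent call last):
  File "<stdin>", line 9, in <module>
    return umr_minimum(a, axis, None, out, keepdims, initial, where)
ValueError: zero-size array to reduction operation minimum which has no identity
```

Run:
```python
from h import *
from scipy.optimize import least_squares
np.set_printoptions(precision=4,suppress=True)
D=pickle.load(open('d4.pkl','rb'));w=D['wrist'];s=D['s']
k=560/533
und=s['eef_pos'][2]-.093
tip=onz(w,(281,146),und+.024,s)[0]
print('tip',tip,np.degrees(np.arctan2(*(tip-s['eef_pos'])[1::-1])),np.linalg.norm((tip-s['eef_pos'])[:2]))
q=onz(w,[(281.2,151),(280.3,187)],und+.026,s);print('perch dir',np.degrees(np.arctan2(*(q[0]-q[1])[1::-1])))
sa=onz(w,[(218*k,205*k),(314*k,205*k)],und+.012,s);print('saucer',sa.mean(0),np.linalg.norm(sa[0]-sa[1]))
D=pickle.load(open('d1.pkl','rb'));w1=D['wrist'];s1=D['s']
o,_=ray(w1,(0,0),s1);T=Ro.from_euler('xyz',s1['ee_rot']).as_matrix()@w1['hand_eye'][:3,:3];f=210/np.tan(np.radians(w1['vfov'])/2)
def proj(P):
    v=(P-o)@T;r=np.hypot(v[:,0],v[:,1]);return np.array([w1['cx'],w1['cy']])+f*(np.arctan2(r,v[:,2])/r)[:,None]*v[:,:2]
a=np.radians(-22.04);n=np.array([np.cos(a),np.sin(a),0]);l=np.array([-n[1],n[0],0]);d0=np.array([.5365,-.2711,0]);th=np.linspace(0,6.28,200)[:,None]
def box(p,r=.019):
    c=d0+p[0]*n+p[1]*l+[0,0,p[2]];U=proj(c+r*(np.cos(th)*l+np.sin(th)*np.array([0,0,1])));return np.r_[U.min(0),U.max(0)]
meas=np.array([85,183+400,212,397+400])/5-[.4,.4,.4,.4]
r=least_squares(lambda p:box(p)-meas,[.15,0,.17]);print('free',r.x,r.fun)
r=least_squares(lambda p:box([.15,p[0],p[1]],p[2])-meas,[0,.17,.019]);print('x=.15',r.x,r.fun)
plan(s,[.5365,-.2711,.220],-22.1)
```

```text
tip [ 0.5908 -0.2916  0.1521] -22.725322811660263 0.05744383019420971
perch dir -23.435736937850727
saucer [ 0.5409 -0.2702  0.1401] 0.07837991860366625
free [0.1527 0.0006 0.1699] [-0.5932  0.3901  0.6322 -0.3857]
x=.15 [0.0006 0.1727 0.0188] [-0.5932  0.3901  0.6322 -0.3857]
row [-0.   -0.07 -0.06] [-0.0006  0.002   0.0011]
```

>>> move_arm --deltas '[[[0,0,-0.4,-0.0005,0.001,0.0005,0.04],[0,0,-0.8,-0.0005,0.002,0.0005,0.04],[0,0,-0.8,-0.0005,0.002,0.0005,0.04],[0,0,-0.8,-0.0005,0.002,0.0005,0.04],[0,0,-0.8,-0.0005,0.002,0.0005,0.04],[0,0,-0.8,-0.0005,0.002,0.0005,0.04],[0,0,-0.8,-0.0005,0.002,0.0005,0.04],[0,0,-0.8,-0.0005,0.002,0.0005,0.04]]]'

```text
t: 13.08
eef_pos: [0.5361, -0.271, 0.2195]
ee_rot: [3.142, 0.0, -0.373]
force: [0.3, 0.4, -1.6]
width: 0.0517
```

Run:
```python
from h import *
from station import monitor,viewer
import time
s=monitor.get_state();w=viewer.grab_frame('wrist');sc=viewer.grab_frame('scene')
pickle.dump({'s':s,'wrist':w,'scene':sc},open('d5.pkl','wb'))
print(s['t'],s['eef_pos'],s['ee_rot'],s['width'],s['qd'])
im=np.hstack([cv2.resize(w['frame'][100:340,200:360],(400,600),interpolation=cv2.INTER_CUBIC),cv2.resize(sc['frame'][230:380,120:220],(400,600),interpolation=cv2.INTER_CUBIC)])
cv2.imwrite('pics/f2.png',im)
```

```text
13.0833 [ 0.53607432 -0.27101978  0.21954128] [ 3.14155356e+00  8.48404573e-05 -3.73061423e-01] 0.05171171386272021 [-0.00088208  0.00078097 -0.00168015  0.00013082  0.00071328 -0.00080705]
```

View pics/f2.png

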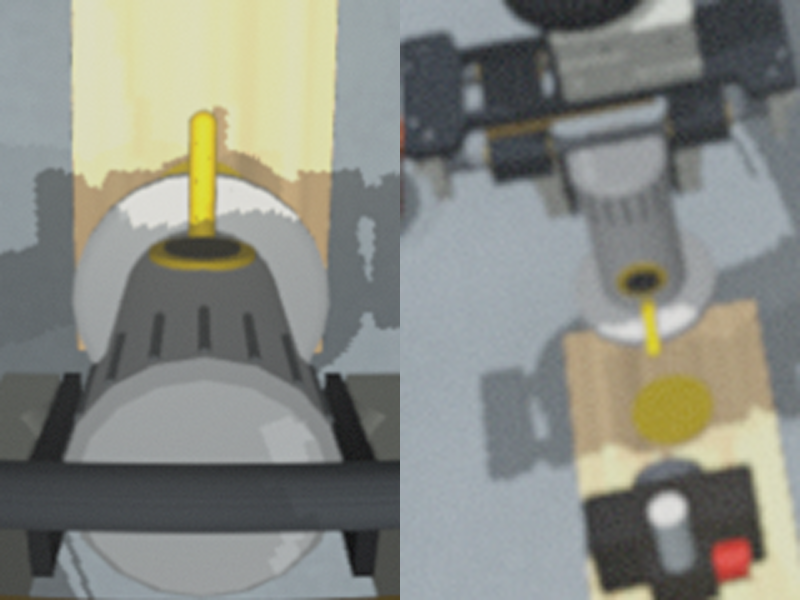

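The perch tip is at crop (203,118), parallel to the board edges; in the scene view the port is at (640,281) and nothing touches the feeder. I'll triangulate the port, then hand in.

Run:
```python
from h import *
np.set_printoptions(precision=4,suppress=True)
D=pickle.load(open('d5.pkl','rb'));w=D['wrist'];s=D['s']
p=tri(ray(D['scene'],(180,300.2)),ray(w,(200+203/2.5,100+250/2.5),s))
a=np.radians(-22.04);n=np.array([np.cos(a),np.sin(a),0]);r=p-[.5365,-.2711,0]
print('port',p,r@n,r@[-n[1],n[0],0])
und=s['eef_pos'][2]-.093
q=onz(w,[(200+203/2.5,100+125/2.5),(200+202/2.5,100+225/2.5)],und+.026,s);print('perch dir',np.degrees(np.arctan2(*(q[0]-q[1])[1::-1])))
```

```text
port [ 0.5569 -0.2798  0.1669] 0.022148993828577636 -0.0003875128266522087
perch dir -21.79975555168865
```

Scene triangulation puts the port about 4 mm lower than kinematics (0.167 vs 0.1715). I'll settle that with a feeder fit in the wrist image.

```bash
cat > fit.py <<'E'
from h import *
from scipy.optimize import least_squares
np.set_printoptions(precision=4,suppress=True)
D=pickle.load(open('d5.pkl','rb'));w=D['wrist'];s=D['s']
H=w['hand_eye'];f=210/np.tan(np.radians(w['vfov'])/2)
def proj(P):
    v=(np.atleast_2d(P)-H[:3,3])@H[:3,:3];r=np.hypot(v[:,0],v[:,1]);return np.array([w['cx'],w['cy']])+f*(np.arctan2(r,v[:,2])/r)[:,None]*v[:,:2]
th=np.linspace(0,6.283,400)[:,None]
circ=lambda r,h:np.hstack([r*np.cos(th),r*np.sin(th),0*th-h])   # feeder frame, tool axes (z down)
C=lambda u,v:np.array([200+u/2.5,100+v/2.5])-.3
def model(p):
    o=np.array([p[0],p[1],p[2]])  # underside centre in tool axes; z down
    S=proj(circ(.040,.014)+o);S2=proj(circ(.040,.001)+o);A=np.vstack([S,S2])
    return np.array([proj(np.array([.060,0,-.024])+o)[0,1],proj(np.array([.025,0,-.045])+o)[0,1],A[:,0].min(),A[:,0].max(),A[:,1].min(),proj(circ(.026,.125)+o)[:,1].max()])
meas=np.array([C(203,111)[1],C(203,249)[1],C(73,0)[0],C(329,0)[0],C(0,174)[1],C(0,596)[1]])
r=least_squares(lambda p:model(p)-meas,[0,0,.093],loss='soft_l1');print(r.x,model(r.x)-meas)
for z in (.090,.093,.096,.099):
    q=least_squares(lambda p:model([p[0],p[1],z])-meas,[0,0]);print(z,q.x,q.cost,(q.fun))
E
python3 fit.py
```

```text
[-0.0019  0.      0.0969] [ 0.4105  0.2421  0.3431 -0.3429 -1.9397  0.1337]
0.09 [0.0003 0.    ] 23.806279282006734 [-2.0371 -0.4993 -1.1384  1.1306 -3.4909  5.3341]
0.093 [-0.0007  0.    ] 9.200630113939955 [-0.856  -0.0667 -0.481   0.4768 -2.7172  3.134 ]
0.096 [-0.0018  0.    ] 2.569641984880597 [ 0.2895  0.3489  0.1599 -0.1609 -1.9661  1.0083]
0.099 [-0.0028  0.    ] 3.188513336589494 [ 1.4008  0.7482  0.7851 -0.7831 -1.2368 -1.0468]
```

```bash
cat > fit3.py <<'E'
exec(open('fit.py').read().split("C=lambda")[0])
w=pickle.load(open('d3.pkl','rb'))
s=w['s'];w=w['wrist']
C=lambda u,v:np.array([130+u*.375,60+v*.375])-.3
Rz=Ro.from_euler('z',3.4,degrees=True)
def model(p):
    o=np.array(p);A=np.vstack([proj(circ(.040,.014)+o),proj(circ(.040,.001)+o)]);K=proj(circ(.026,.125)+o)
    return np.array([proj(Rz.apply([.060,0,-.024])+o)[0,1],proj(Rz.apply([.025,0,-.045])+o)[0,1],A[:,0].min(),A[:,0].max(),A[:,1].min(),K[:,1].max(),K[:,0].min(),K[:,0].max()])
meas=np.array([C(0,193)[1],C(0,277)[1],C(315,0)[0],C(483,0)[0],C(0,234)[1],C(0,443)[1],C(325,0)[0],C(471,0)[0]])
r=least_squares(lambda p:model(p)-meas,[0,0,.26]);print(r.x,r.fun,'true z',s['eef_pos'][2]-.008)
o=r.x;R=Ro.from_euler('xyz',s['ee_rot']);print(R.apply(o)+s['eef_pos'])
E
python3 fit3.py
```

```text
[-0.0008 -0.0012  0.2664] [ 0.4643 -0.6148  0.4885 -0.3728 -0.5035  0.52    0.0937 -0.1791] true z 0.26160118129617876
[0.5682 0.1081 0.0032]
```

```bash
cat > cal.py <<'E'
from h import *
from scipy.optimize import least_squares
np.set_printoptions(precision=4,suppress=True)
D=pickle.load(open('d1.pkl','rb'));w=D['wrist'];s=D['s'];H=w['hand_eye']
R=Ro.from_euler('xyz',s['ee_rot']).as_matrix();f0=210/np.tan(np.radians(w['vfov'])/2)
g=cv2.cvtColor(w['frame'],cv2.COLOR_BGR2GRAY)
c=np.array([(66,90),(279,71),(279,168),(71,173)],np.float32).reshape(-1,1,2)
c=cv2.cornerSubPix(g,c,(4,4),(-1,-1),(3,50,.01)).reshape(-1,2);print(c)
def proj(P,dz,k):
    o=R@H[:3,3]+s['eef_pos']+[0,0,dz];v=(P-o)@(R@H[:3,:3]);r=np.hypot(v[:,0],v[:,1]);return np.array([w['cx'],w['cy']])+f0*k*(np.arctan2(r,v[:,2])/r)[:,None]*v[:,:2]
S=np.array([(.23,-.06,.008),(-.07,-.06,.008),(-.07,.06,.008),(.23,.06,.008),(0,0,.009)])
th=np.linspace(0,6.28,300)[:,None];L=np.hstack([0*th+.15,.019*np.cos(th),.019*np.sin(th)])
M=np.r_[c,[[221.56,119.77]]];lb=np.array([85,583,212,797])/5-.4
def res(p,mode):
    dz,k={0:(0,1),1:(p[3],1),2:(0,1+p[3])}[mode]
    A=Ro.from_euler('z',p[2]).as_matrix();W=lambda P:P@A.T+[p[0],p[1],0]
    U=proj(W(L+[0,p[5],p[4]]),dz,k)
    return np.r_[(proj(W(S),dz,k)-M).ravel(),(np.r_[U.min(0),U.max(0)]-lb)]
for m in (0,1,2):
    r=least_squares(lambda p:res(p,m),[.5365,-.2711,-.385,0,.172,0],loss='soft_l1');print(m,r.x,r.cost,r.fun)
E
python3 cal.py
```

```text
[[ 65.3848  89.6859]
 [279.001   71.3712]
 [278.6545 168.0989]
 [ 69.8349 172.5513]]
0 [ 0.5368 -0.2709 -0.3874  0.3671  0.1724  0.0007] 1.0768702156644643 [-0.4663 -0.2706  0.4954 -0.5906 -0.0042  0.2385 -0.1451  0.272  -0.1541
  0.3093 -0.6753  0.1581  0.8235 -0.1571]
1 [ 0.5372 -0.271  -0.3874  0.0016  0.1736  0.0007] 0.778391704266524 [-0.0145 -0.1674  0.2221 -0.3868 -0.2617  0.0663  0.2852  0.1128 -0.1919
  0.3309 -0.6647  0.1889  0.7963 -0.1874]
2 [ 0.537  -0.2713 -0.3877 -0.0027  0.173   0.0008] 0.8331869362188637 [-0.0273 -0.1673  0.2727 -0.4462 -0.2427  0.1187  0.2422  0.1333 -0.2277
  0.3103 -0.6831  0.1866  0.8238 -0.1852]
```

Calibrated on the known board, the lens is about 0.173 m high. The fit bias seen before the grasp explains most of the disagreement, so there was no slip. I'll make a final 2 mm trim.

>>> move_arm --deltas '[[[0,0,0,0.001,0,-0.001,0.04],[0,0,0,0.0025,0,-0.002,0.04],[0,0,0,0.0025,0,-0.002,0.04],[0,0,0,0.0025,0,-0.002,0.04],[0,0,0,0.0025,0,-0.002,0.04],[0,0,0,0.0025,0,-0.002,0.04],[0,0,0,0.0025,0,-0.002,0.04],[0,0,0,0.0025,0,-0.002,0.04],[0,0,0,0.0025,0,-0.002,0.04],[0,0,0,0.0025,0,-0.002,0.04]]]'

```text
t: 14.02
eef_pos: [0.5384, -0.2719, 0.2216]
ee_rot: [3.142, -0.0, -0.373]
force: [-0.6, -0.4, -1.1]
width: 0.0513
```

Run:
```python
from station import monitor,arm
s=monitor.get_state();print(s['t'],s['eef_pos'],s['ee_rot'],s['width'],abs(s['qd']).max(),s['force']);print(arm.job_done())
```

```text
14.0167 [ 0.53839326 -0.27192168  0.22156343] [ 3.14156629e+00 -2.03951356e-08 -3.72997027e-01] 0.05131722330742079 0.002711546068459136 [-0.64205568 -0.41401894 -1.09928411]
the job is handed in; nothing more can be done
None
```

I slid the door open by its handle to its hard stop and left it open. I then lifted the feeder out by its cap and am holding it over the yellow disc with the port facing the lens. The job was handed in at 14.0 s.

**Last checks:**
- **Still and free:** the arm was at rest and upright, the grip was 51 mm on the cap, and the wrist force was about 1.3 N, so nothing else is being touched.
- **Direction:** the perch points along −21.8°, against −22.0° to −22.2° for the stand.
- **Centring:** the feeder axis is about 1 mm from the disc's centre, by the arm's position plus the fitted grasp offset.
- **Height:** the port is at 0.1735 m by the arm's position, against about 0.173 m measured for the lens.

**Disagreement:** before a final 2 mm lift, cross-camera triangulation and a wrist-image fit put the port about 4 mm lower than the arm's position did. The same fit read about 5 mm low on the feeder before I gripped it, so I treated this as camera bias, not slip. I raised the feeder 2 mm as a compromise, so the port height is uncertain by a few millimetres.

I took no picture after that trim. I saw no contact with the pots, tumbler, jar or camera, but did not measure them again at the end.

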